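# Fit the side slip and press a clock dial flush

## Task

The white ceramic dial is lying loose on its springy adhesive pads in the square table-clock case, with only one of its two wooden side slips fitted. Slide the loose slip down into the one gap beside the dial that is wide enough for it, until it is fully home and level with the case rim; then press the dial gently down at its middle with the fingertips until it is flush with the rim, and finish while still holding it pressed there. Leave the other tools on the bench where they are.

Things in the scene. Friction and masses are not known exactly. Their poses are not given: they have to be found in the camera images.
- case_rim (a point): Fixed square dark-wood clock case, 190 x 190 mm, 60 mm tall, on its back, open front up. The point: centre of the opening at rim height, 60 mm above the bench; z up. The opening is a recess 134 mm along x, 158 mm along y, 20 mm deep, inside a flat level rim. Under the dial are four springy pads and shoulders that stop it level with the rim. Hinges and feet stand out 8 mm at most.
- dial_top (a point): The dial: square white ceramic plate 130 x 130 x 8 mm, 330 g, dark hour marks, 8 mm hole through the middle. The point: centre of its top face, z up. It lies square in the recess within 1 degree and can shift a few mm. On its pads its top stands 3 mm above the rim; about 9 N at its middle brings it level with the rim, against firm shoulders. Let go, it springs up again.
- slip_mid (a point): The loose slip: light-wood strip 124 mm long (x), 12 mm wide (y), 20 mm tall (z), 30 g, standing on its foot on the bench beside the case. The point: its centre. Its lowest 4 mm is narrowed to 120 x 9 mm to lead it in. Home, it stands on the recess floor along the recess's x, between dial and side wall, top level with the rim.
- fitted_mid (a point): Centre of the other slip, an identical strip, already fixed in the recess against one of its two side walls (+y or -y side, it varies), top level with the rim. The wide gap, 13 to 15 mm, is on the other side of the dial, against the opposite wall; the other cracks round the dial are 1 to 4 mm wide.
- driver_stand: Bystander: a black round stand, 76 mm wide, with eight upright watchmaker's screwdrivers, 111 mm tall; origin under its centre.
- loupe_a: Bystander: a black eye loupe, 33 mm wide, 36 mm tall; origin under its centre.
- loupe_b: Bystander: a black eye loupe, 38 mm wide, 32 mm tall; origin under its centre.
- tweezers: Bystander: steel tweezers lying flat, 126 mm long (x), 9 mm wide, 5 mm tall; origin under the middle.
There are look-alikes about, which are no part of the job. Of the things shaped like the part that bears dial_top, the white one is meant.

How it is judged:
On the way:
1. the loose slip is fully home in the wide gap, and the dial still stands proud (z of slip_mid in the frame of case_rim between -0.0125 and -0.0075 m and x of slip_mid in the frame of case_rim between -0.008 and 0.008 m and horizontal distance between slip_mid and fitted_mid between 0.138 and 0.15 m and angle between the x axis of slip_mid and the x axis of case_rim, either way round below 0.06 rad and z of dial_top in the frame of case_rim above 0.0015 m), for 0.2 s.
At the end, for the whole second after the job is handed in: The slip stands in the wide gap opposite the fitted slip, top level with the rim within 2.5 mm, square to the case; the dial is held flush with the rim (top no more than 1.2 mm above it, tilt under 0.02 rad) by the fingertips, pressing on it with 4 to 40 N to the end (z of slip_mid in the frame of case_rim between -0.0125 and -0.0075 m and x of slip_mid in the frame of case_rim between -0.008 and 0.008 m and horizontal distance between slip_mid and fitted_mid between 0.138 and 0.15 m and angle between the x axis of slip_mid and the x axis of case_rim, either way round below 0.06 rad and angle between slip_mid's own z axis and vertical below 0.2 rad and z of dial_top in the frame of case_rim between -0.002 and 0.0012 m and angle between dial_top's own z axis and vertical below 0.02 rad and horizontal distance between dial_top and case_rim below 0.006 m and contact force between the fingers and dial between 4 and 40 N); the arm keeps its last pose, push and grip.
It fails at once if the ceramic dial is pressed with more than 45 N (contact force between the fingers and dial above 45 N).
It fails at once if a bystander tool is disturbed (moved more than 20 mm) (distance of any of driver_stand, loupe_a, loupe_b, tweezers from where it was at the start of the episode above 0.02 m).
It also fails if it takes over 51 s, if anything falls off the work surface, if the arm or the gripper's body presses on something with over 40 N, if the wrist force passes 120 N, or if a joint passes its speed limit or range.

## Robot

A 7-joint arm with a two-finger parallel gripper is mounted at the origin on the work surface. World frame = base frame: x ahead of the robot, y to its left, z up, the work surface at z = 0. Lengths are in m, angles in rad, forces in N, time in s.
With the tool pointing down it reaches from about 0.425 to 0.95 m from the base axis. Payload 16.7 kg.
Tool frame: the origin (TCP) lies at the very end of the fingers, on their centre line; the grasp point (between the pads) lies 19 mm behind it (bot.pinch_z is the distance from the TCP to the grasp point, in m); z points along the fingers, y is the line along which they close (so a half turn about z gives the same grasp; the last joint's range is limited). The gripper opens to 94 mm and grips with 3 to 60 N. Pads are 16 mm wide; open, the fingers measure 119 mm over their backs; the gripper's body (75 mm by 177 mm) begins 78 mm behind the grasp point.
Start: joints at [-1.403, 0.426, 0.074, 1.606, -0.034, 1.111, -0.067], TCP at [0.211, 0.641, 0.205] pointing down, gripper open.
Joint ranges: [-2.85, 2.85], [-0.5, 2.14], [-1.23, 1.37], [0.21, 2.46], [-1.02, 4.16], [0.16, 2.05], [-2.73, 2.73]. Speed limits (rad/s): [1.89, 1.89, 2.39, 2.39, 3.01, 3.01, 3.01].

## Interface

Orientations are given as a rotation vector (axis times angle).
In Python, from bench import bot gives the robot as it stands.
- The arm moves only by the tool arm_command, never from a script. Its argument "series" is a list of rows, each a list of 2 entries, a list of its own where there are three numbers: the shift along the tool's x, y, z normalised to -1 to 1, where 1 is 200 mm, then the turn about the tool's z normalised to -1 to 1, where 1 is 45 degrees. A call has 1 to 12 rows; each row is the pose to reach, as a shift and turn from the pose commanded when the call began, along the tool's axes at that moment; what a row does not reach only later rows make up. A row lasts 1/8 s, in which the tool goes at most 62.5 mm and 10.7 degrees, less where a joint would pass 70% of its speed; a pose out of reach is approached as far as the arm can. A call with a number of a shift or a turn outside -1 to 1 is refused whole. A call with a gripper value outside its range is refused whole. "grip" is the closure, from 0 (fully open) to 1 (shut), set as the call begins (left out, the last holds). The fingers move at their own pace and stop on an object; the grip force is fixed at half the most. Time passes only in rows, so rows that repeat a pose let the fingers close. It gives the time, the measured TCP pose, the force, the opening and the grip force at its end, in the units of the state.
- bot.sense(): the state, without advancing time (a new reading comes with each control period).
- bot.snapshot(name): name is "scene" or "side" or "wrist"; returns a dict with "pixels" (384x512x3 uint8, red, green, blue), "mtx" (3x3 intrinsics, pixels), "k1" (the pictures are not rectified: a ray, as slopes to the right and down, at radius r is drawn at 1 + k1 r^2 times it, then the intrinsics apply), "origin" and "attitude" of the camera in the world; the wrist camera has in their place "tool_from_camera" (4x4, takes a point from camera to tool coordinates, whose origin is the TCP and whose axes are the flange's). Camera axes: x right, y down, z forward; pixel columns grow to the right and rows downward; lengths in m; the calibration is good to about 2 mm. A picture is of the moment at which its call begins: read the wrist's pose just before it. There is no depth.
- bot.hand_in(): hands the job in; it is judged then, once.
The state is a dict: "time": time; "joint_positions": joint angles; "joint_vel": joint speeds; "effort": joint torques, N m; "tcp_pos": TCP position; "tcp_rot": TCP orientation; "contact_force": force on the tool from outside, world axes, zero at the start; "moment": the same for the moment, N m; "finger_gap": finger opening in m; "grasp_force": force on a finger pad.
Only numpy, scipy, OpenCV 4.12 (cv2) and the standard library are available. Lean on these libraries where they do the work, as an engineer would, in place of code of your own. Each camera call takes 0.05 s, during which the arm holds its last target. There are 200 camera calls.

## Working session

There is one attempt and no reset: what is moved stays moved. The work goes in short steps, Python scripts to look and compute and a tool call to move; the robot and the scene stay as the last step left them, time stands still between calls to the robot, and variables do not carry over. Pictures are saved under pics/ and viewed, at most 10 in all, crops included, and the job is handed in when it is done.

Besides the shell and the picture viewer there is one more tool, called after "Call:" as name([rows], argument=value, ...), one row to a line, values as JSON. arm_command: Moves the arm, as the interface text tells. Scaled input: -1 to 1 covers 200 mm each way for a shift and 45 degrees each way for a turn. Its arguments: {"type":"object","properties":{"series":{"type":"array","items":{"type":"array"}},"grip":{"type":"number"}},"required":["series"]}

```bash
mkdir -p pics; ls; cat > h.py <<'E'
import numpy as np, cv2, json
from bench import bot
from scipy.spatial.transform import Rotation as R
def snap(name,f=None):
    s=bot.sense(); d=bot.snapshot(name)
    if f: cv2.imwrite(f,cv2.cvtColor(d['pixels'],cv2.COLOR_RGB2BGR))
    if 'tool_from_camera' in d:
        T=np.array(d['tool_from_camera']); Rt=R.from_rotvec(s['tcp_rot']).as_matrix()
        A=Rt@T[:3,:3]; o=Rt@T[:3,3]+np.array(s['tcp_pos'])
    else:
        o=np.array(d['origin']); A=np.array(d['attitude'])
        if A.shape!=(3,3): A=R.from_rotvec(A).as_matrix()
    return dict(img=d['pixels'],K=np.array(d['mtx']),k1=d['k1'],o=o,A=A)
def ray(c,uv):
    uv=np.atleast_2d(uv).astype(float); K=c['K']
    d=np.c_[(uv[:,0]-K[0,2])/K[0,0],(uv[:,1]-K[1,2])/K[1,1]]; u=d.copy()
    for _ in range(20): u=d/(1+c['k1']*(u**2).sum(1,keepdims=True))
    return np.c_[u,np.ones(len(u))]@c['A'].T
def plane(c,uv,z):
    r=ray(c,uv); return c['o']+r*((z-c['o'][2])/r[:,2])[:,None]
def tri(c1,p1,c2,p2):
    a=ray(c1,p1)[0];b=ray(c2,p2)[0]
    t=np.linalg.lstsq(np.c_[a,-b],c2['o']-c1['o'],rcond=None)[0]
    P=c1['o']+a*t[0];Q=c2['o']+b*t[1]; return (P+Q)/2,np.linalg.norm(P-Q)
def proj(c,P):
    q=(np.atleast_2d(P)-c['o'])@c['A']; u=q[:,:2]/q[:,2:]; u=u*(1+c['k1']*(u**2).sum(1,keepdims=True))
    return u*[c['K'][0,0],c['K'][1,1]]+[c['K'][0,2],c['K'][1,2]]
E
python3 - <<'E'
from h import *
print(bot.sense())
ims=[]
for n in ['scene','side','wrist']:
    c=snap(n,f'pics/{n}0.png'); ims.append(c['img']); print(n,c['o'],c['A'][:,2],c['k1'],c['K'][0,0])
E
```

```text
pics
{'time': 0.0, 'joint_positions': array([-1.40251908,  0.42673641,  0.07385443,  1.60663844, -0.03411527,
        1.11080698, -0.06710903]), 'joint_vel': array([-0.00053741, -0.0006285 ,  0.00013479, -0.00092358, -0.00066701,
        0.00049452, -0.00025029]), 'effort': array([-4.66711572e-04, -9.35808849e+01,  3.66660208e+00, -4.54215574e+01,
       -4.88966005e-02,  1.98748667e-02,  6.63064884e-05]), 'tcp_pos': array([0.21079265, 0.6407553 , 0.20475891]), 'tcp_rot': array([-4.97126064e-01, -3.10188406e+00,  2.07927909e-03]), 'contact_force': array([ 0.12589898, -0.22803927, -0.23922646]), 'moment': array([-0.01862873,  0.00619356, -0.00372065]), 'grasp_force': 0.0, 'finger_gap': 0.09398448633876852}
scene [1.33991801 0.26167455 0.60844941] [-0.77132266 -0.31392975 -0.55363297] -0.11690229789070161 368.51929088687785
side [0.4601324  0.49714188 0.72014014] [ 0.17086117 -0.62675702 -0.76025134] -0.033867287109601976 359.6389371619597
wrist [0.13692217 0.66521012 0.38399861] [ 0.25357922 -0.08510503 -0.96356355] -0.06947200241160371 301.39114219454046
```

View pics/scene0.png

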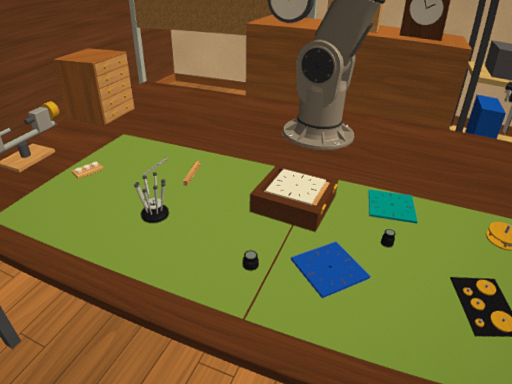

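View pics/side0.png

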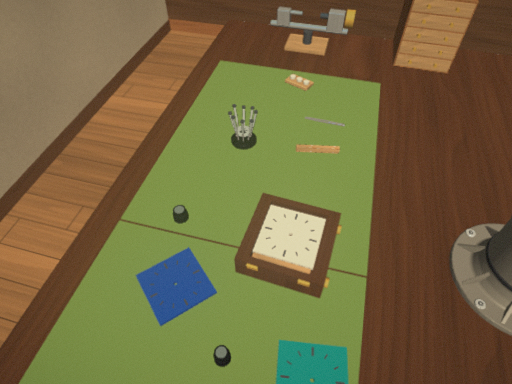

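Scene: white dial in the case at (297,187), loose slip at (192,173), driver stand (155,205), loupes (251,260) and (388,238), tweezers (155,167). Side: dial at (290,236), slip at (318,149), and a light strip below the dial near (286,260), which is probably the fitted slip.
Plates shaped like the dial: blue at side (176,284), teal at side (312,365), white at side (290,236). The white one, inside the case, fits. I'll confirm that in a crop.

```bash
python3 - <<'E'
from h import *
s=snap('side'); c=snap('scene')
im=cv2.cvtColor(s['img'],cv2.COLOR_RGB2BGR)
a=cv2.resize(im[130:300,225:365],None,fx=3.4,fy=3.4,interpolation=cv2.INTER_CUBIC); cv2.imwrite('pics/crop1.png',a)
def masks(im):
    h=cv2.cvtColor(im,cv2.COLOR_RGB2HSV); 
    w=((h[...,1]<75)&(h[...,2]>170)).astype(np.uint8); o=((h[...,0]<22)&(h[...,1]>85)&(h[...,2]>140)).astype(np.uint8); return w,o
for n,k in (('side',s),('scene',c)):
    for nm,m in zip(('white','wood'),masks(k['img'])):
        cs,_=cv2.findContours(m,cv2.RETR_EXTERNAL,cv2.CHAIN_APPROX_NONE)
        for q in cs:
            if cv2.contourArea(q)>40:
                r=cv2.minAreaRect(q); u=r[0]
                if 150<u[1]+60: print(n,nm,np.round(u),np.round(r[1]),'z.02',plane(k,[u],.02)[0].round(3),'z.063',plane(k,[u],.063)[0].round(3))
print(k['img'][173,192],s['img'][149,318],s['img'][236,280],s['img'][262,288])
E
```

```text
side white [480. 304.] [9. 8.] z.02 [0.093 0.095 0.02 ] z.063 [0.116 0.12  0.063]
side white [290. 235.] [62. 52.] z.02 [0.502 0.031 0.02 ] z.063 [0.5   0.06  0.063]
side wood [  7. 330.] [21. 14.] z.02 [0.993 0.391 0.02 ] z.063 [0.96  0.398 0.063]
side wood [303. 282.] [12.  5.] z.02 [0.452 0.139 0.02 ] z.063 [0.452 0.161 0.063]
side wood [ 14. 301.] [39. 36.] z.02 [1.019 0.338 0.02 ] z.063 [0.985 0.348 0.063]
side wood [252. 267.] [12.  4.] z.02 [0.567 0.132 0.02 ] z.063 [0.56  0.154 0.063]
side wood [281. 263.] [60.  5.] z.02 [0.506 0.106 0.02 ] z.063 [0.504 0.13  0.063]
side wood [ 35. 234.] [ 70. 108.] z.02 [1.082 0.184 0.02 ] z.063 [1.044 0.203 0.063]
side wood [ 68. 190.] [77. 23.] z.02 [1.085 0.042 0.02 ] z.063 [1.047 0.07  0.063]
side wood [ 84. 170.] [73. 19.] z.02 [ 1.084 -0.033  0.02 ] z.063 [ 1.045 -0.     0.063]
side wood [317. 148.] [43.  7.] z.02 [ 0.484 -0.277  0.02 ] z.063 [ 0.483 -0.23   0.063]
side wood [132. 114.] [ 55. 146.] z.02 [ 1.074 -0.287  0.02 ] z.063 [ 1.036 -0.238  0.063]
scene white [295. 186.] [55. 26.] z.02 [0.438 0.038 0.02 ] z.063 [0.504 0.054 0.06
[... 1202 characters left out ...]
3 0.127 0.063]
scene wood [ 87. 170.] [10. 30.] z.02 [ 0.616 -0.601  0.02 ] z.063 [ 0.669 -0.538  0.063]
scene wood [192. 172.] [ 6. 25.] z.02 [ 0.494 -0.282  0.02 ] z.063 [ 0.556 -0.243  0.063]
scene wood [ 27. 156.] [20. 54.] z.02 [ 0.633 -0.872  0.02 ] z.063 [ 0.685 -0.789  0.063]
scene wood [504. 138.] [15.  5.] z.02 [-0.275  0.733  0.02 ] z.063 [-0.157  0.699  0.063]
scene wood [ 52. 107.] [16.  8.] z.02 [ 0.239 -1.184  0.02 ] z.063 [ 0.319 -1.078  0.063]
scene wood [490. 103.] [41. 37.] z.02 [-0.739  0.743  0.02 ] z.063 [-0.587  0.708  0.063]
scene wood [463.  93.] [ 4. 46.] z.02 [-0.827  0.612  0.02 ] z.063 [-0.669  0.587  0.063]
[187 131  71] [189 145  88] [222 214 175] [208 180 138]
```

View pics/crop1.png

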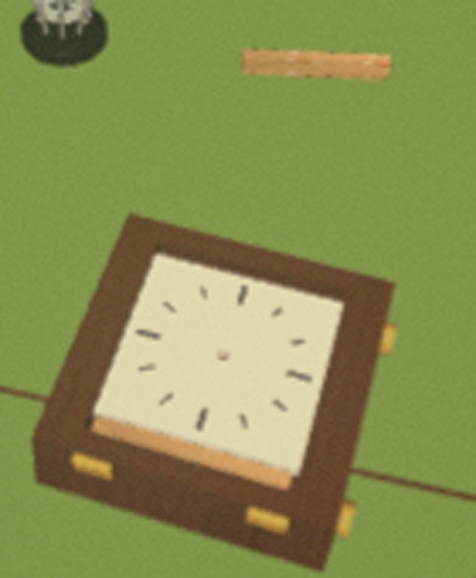

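The crop confirms it: the white dial sits in the case, the fitted slip is on the near (+y) side, and the wide dark gap is on the far (-y) side. The loose slip lies beyond that.

```bash
cat >> h.py <<'E'
def rows(tgts):
    """tgts: (x,y,z,yaw of tool y mod pi or None); prints normalised shift/turn from current pose"""
    s=bot.sense(); Rt=R.from_rotvec(s['tcp_rot']).as_matrix()
    y0=np.arctan2(Rt[1,1],Rt[0,1]); print('t',s['time'],'tcp',s['tcp_pos'].round(4),'yaw y',np.degrees(y0).round(2),'tilt',np.degrees(np.arccos(-Rt[2,2])).round(2),'F',s['contact_force'].round(1),'gap',s['finger_gap'],'q7',s['joint_positions'][6].round(2))
    for x,y,z,yw in tgts:
        d=Rt.T@(np.array([x,y,z])-s['tcp_pos'])/.2
        t=0 if yw is None else -(((np.degrees(yw-y0))+90)%180-90)/45
        print(d.round(4),round(t,4))
def rect(c,m,z):
    q=max(cv2.findContours(m,cv2.RETR_EXTERNAL,cv2.CHAIN_APPROX_NONE)[0],key=cv2.contourArea)[:,0]
    P=plane(c,q,z)[:,:2]; r=cv2.minAreaRect((P*1000).astype(np.float32))
    b=cv2.boxPoints(r); e=b[1]-b[0] if np.linalg.norm(b[1]-b[0])>np.linalg.norm(b[2]-b[1]) else b[2]-b[1]
    return np.array(r[0])/1000,np.array(r[1]),(np.degrees(np.arctan2(e[1],e[0]))+90)%180-90
E
python3 - <<'E'
from h import *
s=snap('side'); c=snap('scene')
def m(k,win,white):
    h=cv2.cvtColor(k['img'],cv2.COLOR_RGB2HSV); g=((h[...,1]<85)&(h[...,2]>150)) if white else ((h[...,0]<22)&(h[...,1]>85)&(h[...,2]>110))
    o=np.zeros(g.shape,np.uint8); x,y,X,Y=win; o[y:Y,x:X]=g[y:Y,x:X]; return cv2.morphologyEx(o,cv2.MORPH_CLOSE,np.ones((5,5))) if white else o
print(rect(s,m(s,(240,195,340,275),1),.063)); print(rect(c,m(c,(255,165,340,210),1),.063))
print(rect(s,m(s,(290,140,345,158),0),.02)); print(rect(c,m(c,(180,155,205,188),0),.02))
print(tri(s,[317.5,148.5],c,[192,172.3]),tri(s,[290.5,235.2],c,[297,186.5]))
print('stand',plane(s,[[243,140]],0),plane(c,[[155,213]],0),'tw',plane(s,[[324,121]],0), 'loupes',plane(s,[[180,215],[222,357]],.01))
rows([(.49,-.28,.2,None)])
E
```

```text
(array([0.49995145, 0.05728395]), array([134.4440918 , 130.98921204]), np.float32(86.20026))
(array([0.49992859, 0.05441509]), array([132.81161499, 132.13374329]), np.float32(86.405304))
(array([ 0.48406842, -0.27779059]), array([122.96489716,  28.55023766]), np.float32(11.339928))
(array([ 0.49573947, -0.28192661]), array([147.5344696 ,  20.33151817]), np.float32(11.989502))
(array([ 0.4845601 , -0.28741837,  0.01194196]), np.float64(0.0013338540506208645)) (array([0.4988611 , 0.05693027, 0.05839817]), np.float64(0.0016551036810186785))
stand [[ 7.06131567e-01 -2.79236935e-01 -1.11022302e-16]] [[ 0.6977412  -0.28196453  0.        ]] tw [[ 4.83951960e-01 -4.31462161e-01  1.11022302e-16]] loupes [[0.77554564 0.03578555 0.01      ]
 [0.5715875  0.32342034 0.01      ]]
t 0.35 tcp [0.2109 0.6411 0.2053] yaw y 71.79 tilt 0.02 F [0.2 1.1 0.4] gap 0.0937904259230318 q7 -0.07
[-2.7649 -3.9386  0.0278] 0
```

Call:
arm_command([
  [[-0.92,-0.44,0],0],
  [[-0.92,-0.44,0],0],
  [[-0.92,-0.44,0],0],
  [[-0.92,-0.44,0],0],
], grip=0)

```text
time: 0.85
tcp_pos: [0.3617, 0.4968, 0.2059]
tcp_rot: [0.505, 3.1, -0.0]
contact_force: [0.4, 0.2, -0.3]
finger_gap: 0.0941
grasp_force: 0.0
```

Call:
arm_command([
  [[-0.8,-0.7,0],0],
  [[-0.8,-0.7,0],0],
  [[-0.8,-0.7,0],0],
  [[-0.8,-0.7,0],0],
])

```text
time: 1.35
tcp_pos: [0.4679, 0.3143, 0.2058]
tcp_rot: [0.502, 3.101, -0.0]
contact_force: [0.8, -0.1, -0.9]
finger_gap: 0.0942
grasp_force: 0.0
```

```bash
python3 - <<'E'
from h import *
rows([(.50,.15,.2,np.radians(86.3)),(.50,.06,.2,np.radians(86.3))])
E
```

```text
t 1.35 tcp [0.4679 0.3143 0.2058] yaw y 71.61 tilt 0.03 F [ 0.8 -0.1 -0.9] gap 0.09419919886338186 q7 0.61
[-0.4113 -0.7291  0.029 ] -0.3264
[-0.5533 -1.1561  0.0291] -0.3264
```

Call:
arm_command([
  [[-0.5,-1,0],-0.33],
  [[-0.5,-1,0],-0.33],
  [[-0.5,-1,0],-0.33],
  [[-0.5,-1,0],-0.33],
  [[-0.5,-1,0],-0.33],
  [[-0.5,-1,0],-0.33],
])

```text
time: 2.1
tcp_pos: [0.4989, 0.0971, 0.2055]
tcp_rot: [0.091, 3.14, 0.001]
contact_force: [-0.5, 1.1, 0.3]
finger_gap: 0.0938
grasp_force: 0.0
```

```bash
python3 - <<'E'
from h import *
rows([(.485,-.1,.2,np.radians(101.4)),(.485,-.285,.2,np.radians(101.4))])
c=snap('wrist','pics/w1.png')
np.save('w1.npy',c,allow_pickle=True)
print(proj(c,[[.5,.06,.063],[.485,-.285,.01]]))
E
```

```text
t 2.1 tcp [0.4989 0.0971 0.2055] yaw y 86.7 tilt 0.02 F [-0.5  1.1  0.3] gap 0.0938413697974157 q7 1.25
[ 0.0126 -0.9878  0.0272] -0.3267
[-0.0407 -1.9113  0.0269] -0.3267
[[223.38360233 180.22291649]
 [-22.38381741 174.62687841]]
```

View pics/w1.png

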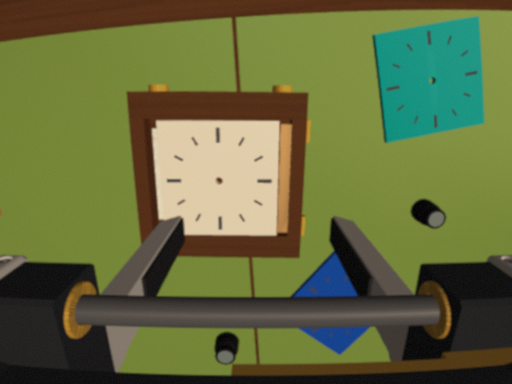

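The wrist view shows the white dial (centre 219,180), the fitted slip to its right at (286,180) (+y), and the dark wide gap to its left at (152,180) (-y). Next I'll take a second view from further along.

Call:
arm_command([
  [[0.0,-0.6,0],0],
  [[0.0,-0.6,0],0],
  [[0.0,-0.6,0],0],
])

```text
time: 2.52
tcp_pos: [0.4916, -0.0265, 0.2056]
tcp_rot: [0.098, 3.14, -0.001]
contact_force: [1.2, 0.9, -0.1]
finger_gap: 0.0939
grasp_force: 0.0
```

```bash
python3 - <<'E'
from h import *
c=snap('wrist','pics/w2.png'); np.save('w2.npy',c,allow_pickle=True)
w=np.load('w1.npy',allow_pickle=True).item()
def quad(k,m):
    q=max(cv2.findContours(m,cv2.RETR_EXTERNAL,cv2.CHAIN_APPROX_NONE)[0],key=cv2.contourArea)
    for e in np.linspace(2,15,40):
        a=cv2.approxPolyDP(cv2.convexHull(q),e,True)
        if len(a)==4: return a[:,0],cv2.contourArea(q)
    return None,0
def white(k):
    h=cv2.cvtColor(k['img'],cv2.COLOR_RGB2HSV); g=((h[...,1]<62)&(h[...,2]>170)).astype(np.uint8); g[230:]=0
    return cv2.morphologyEx(g,cv2.MORPH_CLOSE,np.ones((7,7)))
for k in (w,c):
    q,a=quad(k,white(k)); print(q.tolist() if q is not None else None,a); print(rect(k,white(k),.063))
rows([(.485,-.285,.2,np.radians(101.4))])
E
```

```text
[[277, 123], [274, 227], [159, 217], [158, 123]] 11361.5
(array([0.49712814, 0.05139063]), array([133.85656738, 121.29476166]), np.float32(86.588135))
[[393, 124], [385, 164], [275, 157], [275, 122]] 4575.0
(array([0.46253198, 0.0575258 ]), array([126.07209015,  51.8354187 ]), np.float32(86.88309))
t 2.575 tcp [ 0.4919 -0.0241  0.2056] yaw y 86.58 tilt 0.01 F [0.7 1.1 0.9] gap 0.09388364879024731 q7 1.49
[-0.0432 -1.3041  0.0277] -0.3294
```

View pics/w2.png

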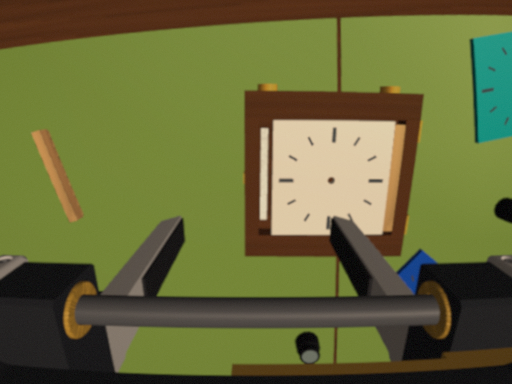

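The second view shows the slip at (57,175), the dial at (331,180), and the wide gap between columns 258 and 273. Moving on above the slip.

Call:
arm_command([
  [[0.0,-0.9,0],-0.33],
  [[0.0,-0.9,0],-0.33],
  [[0.0,-0.9,0],-0.33],
  [[0.0,-0.9,0],-0.33],
  [[0.0,-0.9,0],-0.33],
  [[0.0,-0.9,0],-0.33],
])

```text
time: 3.32
tcp_pos: [0.4821, -0.2014, 0.2053]
tcp_rot: [0.319, -3.125, -0.001]
contact_force: [-0.5, 1.2, -0.2]
finger_gap: 0.0943
grasp_force: 0.0
```

```bash
cat >> h.py <<'E'
def woodmask(k,win):
    h=cv2.cvtColor(k['img'],cv2.COLOR_RGB2HSV); g=((h[...,0]<23)&(h[...,1]>60)&(h[...,2]>110))
    o=np.zeros(g.shape,np.uint8); x,y,X,Y=win; o[y:Y,x:X]=g[y:Y,x:X]; return o
def cent(m):
    q=max(cv2.findContours(m,cv2.RETR_EXTERNAL,cv2.CHAIN_APPROX_NONE)[0],key=cv2.contourArea); r=cv2.minAreaRect(q); return np.array(r[0]),np.array(r[1]),r[2]
E
python3 - <<'E'
from h import *
c=snap('wrist','pics/w3.png'); np.save('w3.npy',c,allow_pickle=True)
w=np.load('w2.npy',allow_pickle=True).item()
p=proj(c,[[.485,-.285,.01]])[0]; print(p)
m=woodmask(c,(int(max(p[0]-70,0)),60,int(p[0]+70),260)); m2=woodmask(w,(10,110,110,240))
a=cent(m);b=cent(m2);print(a,b)
print(tri(c,a[0],w,b[0]),rect(c,m,.018),rect(w,m2,.018))
E
```

```text
[191.41789738 156.78616199]
(array([188.01838684, 156.40927124]), array([99.4389267 , 12.30218601]), 87.4266357421875) (array([ 57.26550293, 174.6353302 ]), array([98.16096497, 16.85592461]), 67.3194351196289)
(array([ 0.48440204, -0.28890697,  0.01173583]), np.float64(0.001202606370091692)) (array([ 0.48623187, -0.28705423]), array([123.77577972,  14.85214043]), np.float32(11.345825)) (array([ 0.48487372, -0.28385349]), array([123.92912292,  24.0855484 ]), np.float32(11.300667))
```

```bash
python3 - <<'E'
from h import *
rows([(.4855,-.2875,.1,np.radians(101.3))])
E
```

```text
t 3.375 tcp [ 0.482  -0.2017  0.2054] yaw y 101.66 tilt 0.02 F [-0.4 -0.6  0.6] gap 0.09405001098805993 q7 2.16
[ 0.0695 -0.424   0.5268] 0.008
```

Call:
arm_command([
  [[0.07,-0.424,0.2],0.01],
  [[0.07,-0.424,0.5],0.01],
  [[0.07,-0.424,0.5],0.01],
  [[0.07,-0.424,0.5],0.01],
  [[0.07,-0.424,0.5],0.01],
])

```text
time: 4.0
tcp_pos: [0.4857, -0.2887, 0.1071]
tcp_rot: [-0.304, 3.125, -0.001]
contact_force: [1.4, -0.6, -1.2]
finger_gap: 0.0939
grasp_force: 0.0
```

```bash
python3 - <<'E'
from h import *
c=snap('wrist','pics/w4.png'); np.save('w4.npy',c,allow_pickle=True)
p=proj(c,[[.485,-.288,.02]])[0]; print(p)
m=woodmask(c,(int(p[0]-50),60,int(p[0]+50),300))
print(cent(m),rect(c,m,.02))
q=np.argwhere(m)
for v in range(60,300,20):
    u=np.nonzero(m[v])[0]
    if len(u): print(v,u.min(),u.max(),plane(c,[[u.min(),v],[u.max()+1,v]],.02)[:,:2].round(4).tolist())
rows([(.485,-.288,.012,np.radians(101.3))])
E
```

```text
[257.9548833 190.8221147]
(array([257.49996948, 187.49998474]), array([128.99996948,  12.99999809]), 90.0) (array([ 0.48560892, -0.28831317]), array([123.65479279,  11.82650948]), np.float32(11.141136))
140 251 264 [[0.4405, -0.303], [0.4381, -0.291]]
160 251 264 [[0.458, -0.2997], [0.4556, -0.2874]]
180 252 263 [[0.476, -0.2953], [0.4739, -0.2846]]
200 252 263 [[0.4948, -0.2917], [0.4926, -0.2808]]
220 252 263 [[0.5143, -0.2879], [0.5121, -0.2768]]
240 252 263 [[0.5347, -0.284], [0.5324, -0.2727]]
t 4.05 tcp [ 0.4858 -0.2888  0.1072] yaw y 101.12 tilt 0.14 F [-0.2 -0.6 -0.2] gap 0.09392424969459533 q7 2.43
[0.0042 0.0049 0.4761] -0.0039
```

View pics/w4.png

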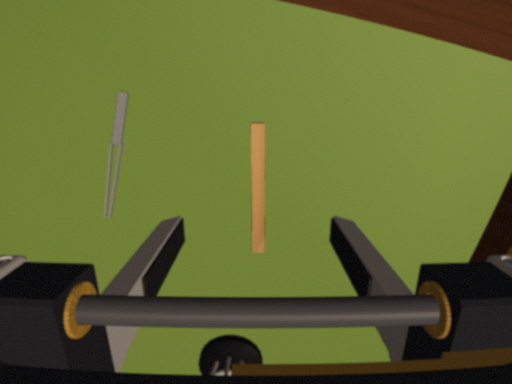

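The slip is centred between the open fingers at (257,187). It measures 124 x 11.8 mm at z = 20 mm, and the height agrees. I'll descend and grip its top 8 mm.

Call:
arm_command([
  [[0,0,0.25],0],
  [[0,0,0.4],0],
  [[0,0,0.475],0],
  [[0,0,0.475],0],
  [[0,0,0.475],0],
])

```text
time: 4.68
tcp_pos: [0.4854, -0.2898, 0.0119]
tcp_rot: [-0.302, 3.125, -0.001]
contact_force: [-0.0, -0.2, -0.0]
finger_gap: 0.0934
grasp_force: 0.0
```

Call:
arm_command([
  [[0,0,0],0],
  [[0,0,0],0],
  [[0,0,0],0],
  [[0,0,0],0],
  [[0,0,0],0],
  [[0,0,0],0],
  [[0,0,0],0],
  [[0,0,0],0],
], grip=1)

```text
time: 5.68
tcp_pos: [0.4845, -0.2896, 0.0105]
tcp_rot: [0.302, -3.127, 0.0]
contact_force: [-0.4, 0.6, -0.7]
finger_gap: 0.0174
grasp_force: 0.0
```

Call:
arm_command([
  [[0,0,-0.01],0],
  [[0,0,-0.01],0],
  [[0,0,-0.01],0],
  [[0,0,-0.01],0],
])

```text
time: 6.18
tcp_pos: [0.4845, -0.2895, 0.0125]
tcp_rot: [0.302, -3.127, 0.0]
contact_force: [-0.1, 0.2, -0.2]
finger_gap: 0.0113
grasp_force: 29.9
```

```bash
python3 - <<'E'
from h import *
print(bot.sense()['grasp_force'])
rows([(.49,-.2,.15,np.radians(86.5))])
w=np.load('w1.npy',allow_pickle=True).item();c=np.load('w2.npy',allow_pickle=True).item()
# scan rows across gap in w1 and w2
for n,k,x0,x1 in (('w1',w,120,310),('w2',c,235,430)):
    g=cv2.cvtColor(k['img'],cv2.COLOR_RGB2LAB).astype(float)
    for v in (145,172,195):
        d=np.abs(np.diff(g[v-2:v+3].mean(0),axis=0)).sum(1)
        e=[i for i in range(x0,x1) if d[i]>14 and d[i]==d[i-2:i+3].max()]
        print(n,v,[(i+1,int(d[i]),k['img'][v,i+3].tolist(),*plane(k,[[i+1,v]],.06)[0,:2].round(4).tolist()) for i in e])
E
```

```text
29.906975626945496
t 6.175 tcp [ 0.4845 -0.2895  0.0125] yaw y 101.04 tilt 0.01 F [-0.1  0.2 -0.2] gap 0.011255685990008046 q7 2.52
[-0.1128  0.434  -0.6877] 0.3232
w1 145 [(131, 49, [86, 47, 23], 0.4554, -0.038), (152, 64, [222, 207, 175], 0.4569, -0.0147), (195, 24, [193, 173, 145], 0.4598, 0.0323), (239, 26, [209, 189, 156], 0.4627, 0.0798), (279, 39, [200, 149, 85], 0.4652, 0.1228), (291, 41, [85, 48, 23], 0.4659, 0.1358), (305, 47, [123, 140, 61], 0.4667, 0.1509), (306, 47, [125, 142, 62], 0.4668, 0.152)]
w1 172 [(134, 51, [83, 44, 21], 0.4855, -0.0395), (154, 65, [218, 204, 172], 0.4869, -0.0168), (278, 38, [194, 142, 81], 0.4949, 0.1206), (290, 39, [86, 48, 24], 0.4956, 0.1338), (304, 51, [121, 137, 56], 0.4965, 0.1493)]
w1 195 [(136, 48, [87, 49, 27], 0.5122, -0.0417), (156, 69, [223, 208, 176], 0.5135, -0.0185), (278, 33, [192, 139, 80], 0.5214, 0.1196), (289, 37, [86, 48, 24], 0.5221, 0.1319), (303, 52, [122, 137, 59], 0.523, 0.1477)]
w2 145 [(245, 47, [85, 47, 23], 0.4558, -0.0373), (260, 63, [221, 206, 175], 0.4568, -0.0211), (269, 57, [90, 60, 40], 0.4574, -0.0115), (272
[... 209 characters left out ...]
4), (404, 41, [83, 46, 20], 0.4657, 0.1364), (417, 50, [127, 142, 64], 0.4665, 0.1512)]
w2 172 [(245, 42, [86, 48, 27], 0.4855, -0.0394), (260, 59, [222, 208, 176], 0.4865, -0.0229), (268, 60, [82, 48, 23], 0.4871, -0.0141), (272, 58, [221, 198, 165], 0.4873, -0.0097), (390, 27, [195, 144, 84], 0.4953, 0.1222), (400, 43, [85, 48, 26], 0.4959, 0.1337), (413, 49, [122, 138, 58], 0.4968, 0.1488)]
w2 195 [(245, 45, [84, 46, 24], 0.512, -0.0413), (260, 64, [222, 207, 176], 0.513, -0.0245), (268, 60, [85, 55, 36], 0.5136, -0.0155), (272, 62, [223, 201, 167], 0.5138, -0.011), (387, 29, [189, 139, 79], 0.522, 0.1202), (397, 41, [84, 47, 26], 0.5228, 0.132), (410, 47, [120, 136, 59], 0.5238, 0.1473)]
```

Call:
arm_command([
  [[0,0,-0.2],0],
  [[0,0,-0.5],0],
  [[0,0,-0.65],0],
  [[-0.11,0.43,-0.65],0.15],
  [[-0.11,0.43,-0.65],0.33],
  [[-0.11,0.43,-0.65],0.33],
  [[-0.11,0.43,-0.65],0.33],
  [[-0.11,0.43,-0.65],0.33],
])

```text
time: 7.18
tcp_pos: [0.4894, -0.202, 0.1425]
tcp_rot: [-0.105, -3.14, 0.001]
contact_force: [0.2, -0.6, 0.2]
finger_gap: 0.0114
grasp_force: 29.9
```

```bash
python3 - <<'E'
from h import *
c3=snap('wrist','pics/w5.png'); np.save('w5.npy',c3,allow_pickle=True)
for n,cols in (('w1',(180,220,250)),('w2',(300,330,360)),):
    k=np.load(n+'.npy',allow_pickle=True).item()
    g=cv2.cvtColor(k['img'],cv2.COLOR_RGB2LAB).astype(float)
    for u in cols:
        d=np.abs(np.diff(g[:,u-2:u+3].mean(1),axis=0)).sum(1)
        e=[i for i in range(75,275) if d[i]>14 and d[i]==d[i-2:i+3].max() and not 135<i<225]
        print(n,u,[(i+1,*plane(k,[[u,i+1]],.06)[0,:2].round(4).tolist()) for i in e])
rows([(.49,-.016,.12,np.radians(85.93))])
E
```

```text
w1 180 [(92, 0.4039, 0.0225), (120, 0.4324, 0.0191), (256, 0.5914, -0.001)]
w1 220 [(92, 0.4066, 0.0641), (120, 0.4351, 0.0616), (128, 0.4434, 0.0609), (230, 0.5602, 0.0504), (236, 0.5678, 0.0497), (257, 0.5952, 0.0471)]
w1 250 [(92, 0.4085, 0.0951), (120, 0.437, 0.0933), (236, 0.5697, 0.0849), (257, 0.5971, 0.0831)]
w2 300 [(91, 0.4033, 0.0235), (120, 0.4329, 0.0227), (235, 0.5649, 0.0195), (256, 0.5924, 0.019)]
w2 330 [(92, 0.406, 0.0547), (120, 0.4347, 0.0546), (229, 0.5596, 0.0548), (235, 0.5672, 0.0549), (256, 0.5949, 0.0551)]
w2 360 [(93, 0.4085, 0.0863), (120, 0.4364, 0.0867), (230, 0.5633, 0.0904)]
t 7.225 tcp [ 0.4894 -0.202   0.1424] yaw y 86.15 tilt 0.02 F [-0.9  0.5 -0.3] gap 0.01151178311161158 q7 1.99
[0.0593 0.928  0.1118] 0.005
```

View pics/w5.png

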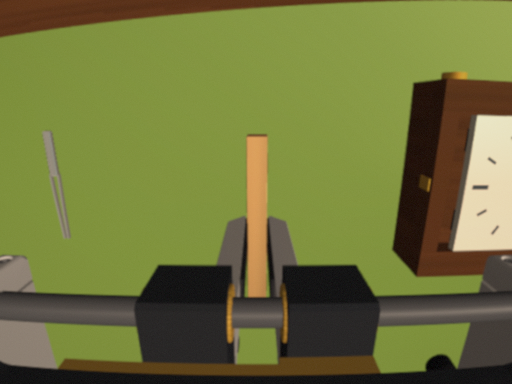

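```bash
python3 - <<'E'
from h import *
k=np.load('w5.npy',allow_pickle=True).item()
s=bot.sense();Rt=R.from_rotvec(s['tcp_rot']).as_matrix()
m=woodmask(k,(235,100,285,300))
for v in range(130,300,8):
    u=np.nonzero(m[v])[0]
    if len(u): print(v,u.min(),u.max(),((plane(k,[[u.min(),v],[u.max()+1,v]],s['tcp_pos'][2]+.0075)-s['tcp_pos'])@Rt*1000).round(1)[:,:2].tolist())
rows([(.4948,-.0172,.12,np.radians(85.93))])
E
```

```text
138 246 267 [[59.2, -6.4], [59.2, 6.1]]
146 247 266 [[54.6, -5.8], [54.6, 5.6]]
154 247 266 [[50.0, -5.9], [50.0, 5.6]]
162 247 266 [[45.4, -5.9], [45.4, 5.7]]
170 247 266 [[40.6, -5.9], [40.6, 5.7]]
178 247 266 [[35.8, -6.0], [35.8, 5.8]]
186 247 266 [[31.0, -6.0], [31.0, 5.8]]
194 247 266 [[26.0, -6.1], [26.1, 5.8]]
202 247 266 [[21.0, -6.1], [21.0, 5.9]]
210 247 266 [[15.9, -6.1], [16.0, 5.9]]
218 246 267 [[10.8, -6.8], [10.8, 6.6]]
226 247 266 [[5.5, -6.2], [5.5, 6.1]]
234 247 266 [[0.2, -6.3], [0.2, 6.1]]
242 247 266 [[-5.2, -6.3], [-5.2, 6.2]]
250 247 266 [[-10.8, -6.4], [-10.8, 6.2]]
258 247 266 [[-16.4, -6.4], [-16.4, 6.3]]
266 248 265 [[-22.1, -5.8], [-22.1, 5.7]]
274 248 265 [[-28.0, -5.9], [-28.0, 5.8]]
282 248 265 [[-34.0, -5.9], [-33.9, 5.8]]
290 248 265 [[-40.0, -6.0], [-40.0, 5.9]]
298 284 284 [[-46.3, 17.9], [-46.3, 18.6]]
t 7.225 tcp [ 0.4894 -0.202   0.1424] yaw y 86.15 tilt 0.02 F [-0.9  0.5 -0.3] gap 0.01151178311161158 q7 1.99
[0.0349 0.9236 0.1118] 0.005
```

Call:
arm_command([
  [[0.038,0.3,0.0],0],
  [[0.038,0.6,0.0],0],
  [[0.038,0.85,0.0],0],
  [[0.038,0.924,0.1],0],
  [[0.038,0.924,0.2],0],
  [[0.038,0.924,0.25],0],
  [[0.038,0.924,0.25],0],
  [[0.038,0.924,0.25],0],
])

```text
time: 8.22
tcp_pos: [0.4947, -0.0165, 0.093]
tcp_rot: [0.106, 3.139, 0.0]
contact_force: [-0.4, 0.1, 0.1]
finger_gap: 0.0116
grasp_force: 29.9
```

```bash
python3 - <<'E'
from h import *
c=snap('wrist','pics/w6.png'); np.save('w6.npy',c,allow_pickle=True)
rows([(.4941,-.0172,.0875,np.radians(85.93))])
cv2.imwrite('pics/w6c.png',cv2.cvtColor(cv2.resize(c['img'][60:320,130:430],None,fx=2.3,fy=2.3,interpolation=cv2.INTER_CUBIC),cv2.COLOR_RGB2BGR))
k=c;g=cv2.cvtColor(k['img'],cv2.COLOR_RGB2LAB).astype(float)
for v in (120,150,180,210,230):
    d=np.abs(np.diff(g[v-2:v+3].mean(0),axis=0)).sum(1)
    e=[i for i in range(150,350) if d[i]>14 and d[i]==d[i-2:i+3].max()]
    print(v,[(i+1,*plane(k,[[i+1,v]],.06)[0,:2].round(4).tolist()) for i in e])
E
```

```text
t 8.275 tcp [ 0.4948 -0.0164  0.0931] yaw y 86.15 tilt 0.05 F [ 0.1 -0.2  0.8] gap 0.011499129367840349 q7 1.62
[ 0.003  -0.0043  0.028 ] 0.0048
120 [(223, 0.426, -0.0355)]
150 [(223, 0.4468, -0.0375), (247, 0.4479, -0.0205), (267, 0.4489, -0.0064), (320, 0.4513, 0.0311), (323, 0.4515, 0.0332)]
180 [(224, 0.4686, -0.0388), (247, 0.4698, -0.0222), (267, 0.4707, -0.0077), (291, 0.4719, 0.0097), (300, 0.4723, 0.0163)]
210 [(225, 0.4917, -0.0403), (247, 0.4928, -0.0239), (267, 0.4938, -0.009), (297, 0.4953, 0.0134), (350, 0.4981, 0.0533)]
230 [(225, 0.5078, -0.0419), (247, 0.5089, -0.0251), (267, 0.5099, -0.0099), (288, 0.511, 0.006)]
```

View pics/w6c.png

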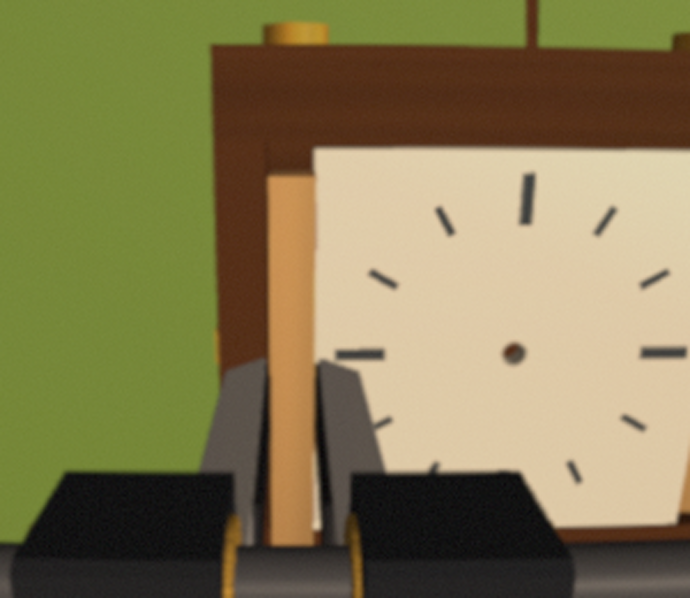

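The slip (crop columns 267–314) lines up with the gap, from the recess corner at 267 to the dial edge at 314, and yaw is parallel. I'll nudge it slightly and lower gently.

Call:
arm_command([
  [[0.003,-0.002,0.02],0.005],
  [[0.003,-0.002,0.05],0.005],
  [[0.003,-0.002,0.07],0.005],
  [[0.003,-0.002,0.085],0.005],
  [[0.003,-0.002,0.095],0.005],
  [[0.003,-0.002,0.105],0.005],
  [[0.003,-0.002,0.115],0.005],
  [[0.003,-0.002,0.115],0.005],
])

```text
time: 9.28
tcp_pos: [0.4936, -0.0164, 0.0694]
tcp_rot: [-0.111, -3.139, 0.0]
contact_force: [-0.8, 0.1, 0.2]
finger_gap: 0.0112
grasp_force: 29.9
```

Call:
arm_command([
  [[0,0,0.005],0],
  [[0,0,0.01],0],
  [[0,0,0.015],0],
  [[0,0,0.02],0],
  [[0,0,0.02],0],
  [[0,0,0.02],0],
])

```text
time: 10.02
tcp_pos: [0.4937, -0.0164, 0.0655]
tcp_rot: [-0.111, -3.14, 0.0]
contact_force: [-0.4, -0.5, 0.1]
finger_gap: 0.0117
grasp_force: 29.9
```

```bash
python3 - <<'E'
from h import *
rows([(.4941,-.0172,.0655,np.radians(85.93))])
s=snap('side'); cv2.imwrite('pics/s7.png',cv2.cvtColor(cv2.resize(s['img'][170:300,225:365],None,fx=4,fy=4,interpolation=cv2.INTER_CUBIC),cv2.COLOR_RGB2BGR))
E
```

```text
t 10.025 tcp [ 0.4937 -0.0164  0.0655] yaw y 85.96 tilt 0.0 F [-0.4 -0.5  0.1] gap 0.01170701131631131 q7 1.65
[-0.0023 -0.004  -0.0001] 0.0007
```

No contact force and 7 mm deep, so it is past the lead-in. Release slightly, then rise.

Call:
arm_command([
  [[0,0,0.003],0],
  [[0,0,0.003],0],
  [[0,0,0.003],0],
  [[0,0,0.003],0],
  [[0,0,0.003],0],
], grip=0.75)

```text
time: 10.7
tcp_pos: [0.4937, -0.0164, 0.0649]
tcp_rot: [-0.111, -3.14, 0.0]
contact_force: [-0.1, 0.2, 0.8]
finger_gap: 0.0237
grasp_force: 0.0
```

Call:
arm_command([
  [[0,0,-0.05],0],
  [[0,0,-0.15],0],
  [[0,0,-0.3],0],
  [[0,0,-0.3],0],
  [[0,0,-0.3],0],
])

```text
time: 11.32
tcp_pos: [0.4936, -0.0162, 0.125]
tcp_rot: [0.11, 3.139, 0.0]
contact_force: [-0.1, 0.1, -0.0]
finger_gap: 0.0232
grasp_force: 0.0
```

```bash
python3 - <<'E'
from h import *
rows([(.4941,-.0172,.0655,np.radians(85.93))])
c=snap('wrist'); np.save('w8.npy',c,allow_pickle=True)
cv2.imwrite('pics/w8c.png',cv2.cvtColor(cv2.resize(c['img'][60:320,130:430],None,fx=2.3,fy=2.3,interpolation=cv2.INTER_CUBIC),cv2.COLOR_RGB2BGR))
s=snap('side');np.save('s8.npy',s,allow_pickle=True)
k=c;g=cv2.cvtColor(k['img'],cv2.COLOR_RGB2LAB).astype(float)
for v in (150,180,210,230):
    d=np.abs(np.diff(g[v-2:v+3].mean(0),axis=0)).sum(1)
    e=[i for i in range(200,350) if d[i]>14 and d[i]==d[i-2:i+3].max()]
    print(v,[(i+1,k['img'][v,i+3].tolist(),*plane(k,[[i+1,v]],.06)[0,:2].round(4).tolist()) for i in e])
E
```

```text
t 11.325 tcp [ 0.4936 -0.0162  0.125 ] yaw y 85.98 tilt 0.02 F [-0.1  0.1 -0. ] gap 0.023234046384037962 q7 1.58
[-0.0027 -0.0048  0.2974] 0.001
150 [(228, [88, 49, 25], 0.4504, -0.0369), (249, [207, 152, 87], 0.4516, -0.0198), (265, [228, 210, 173], 0.4525, -0.0068), (313, [124, 115, 100], 0.4552, 0.0322), (316, [228, 209, 173], 0.4554, 0.0347), (343, [75, 74, 69], 0.4568, 0.0569), (347, [226, 208, 174], 0.457, 0.0602)]
180 [(228, [87, 46, 21], 0.4755, -0.0392), (250, [205, 149, 85], 0.4768, -0.0209), (265, [228, 210, 174], 0.4776, -0.0084)]
210 [(229, [88, 49, 28], 0.502, -0.0409), (250, [199, 145, 84], 0.5032, -0.0229), (265, [227, 209, 172], 0.5041, -0.0101)]
230 [(215, [94, 86, 76], 0.5197, -0.055), (235, [31, 23, 22], 0.5209, -0.0375), (239, [88, 49, 27], 0.5211, -0.034), (250, [193, 140, 80], 0.5218, -0.0243), (265, [227, 209, 173], 0.5227, -0.0112), (276, [19, 17, 17], 0.5234, -0.0016), (280, [95, 85, 77], 0.5236, 0.0019), (299, [227, 207, 172], 0.5248, 0.0185)]
```

View pics/w8c.png

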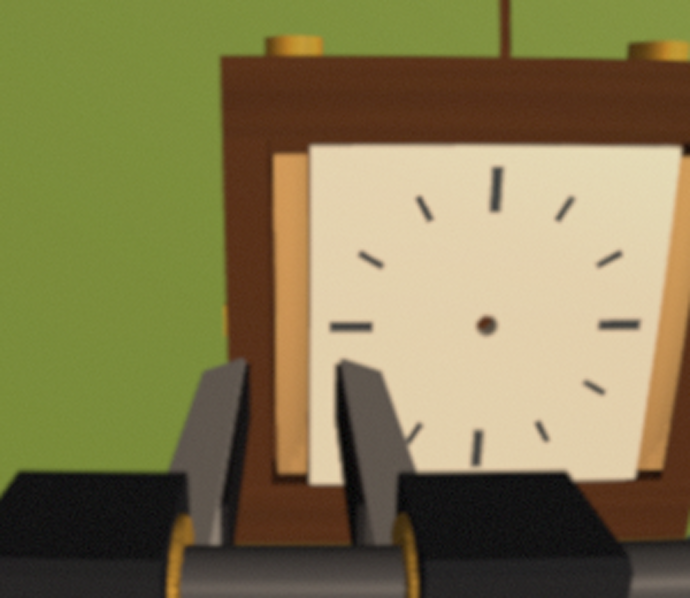

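The slip has dropped into the gap (crop 275–308, rows 153–475). Checking its height through its apparent length, next to the fitted slip.

```bash
python3 - <<'E'
from h import *
k=np.load('w8.npy',allow_pickle=True).item(); s=np.load('s8.npy',allow_pickle=True).item()
m=woodmask(k,(244,110,264,290)); q=np.nonzero(m[:,254:262].sum(1)>5)[0]; print(q.min(),q.max())
for z in (.055,.06,.065,.07):
    P=plane(k,[[257.5,q.min()],[257.5,q.max()+1]],z)[:,:2]; print(z,np.linalg.norm(P[1]-P[0]).round(4),P.mean(0).round(4))
m=woodmask(k,(395,110,440,290)); q=np.argwhere(m); a,b=q[q[:,0].argmin()],q[q[:,0].argmax()]; print(a,b)
P=plane(k,[a[::-1],b[::-1]],.06)[:,:2];print(np.linalg.norm(P[1]-P[0]),P)
E
```

```text
126 265
0.055 0.1277 [ 0.4969 -0.016 ]
0.06 0.1251 [ 0.4953 -0.0159]
0.065 0.1226 [ 0.4937 -0.0158]
0.07 0.12 [ 0.4921 -0.0157]
[123 395] [269 395]
0.13373952877175133 [[0.43751084 0.09939886]
 [0.57103739 0.10694343]]
```

Consistent with home within ~2 mm. I'll press it lightly with closed fingers offset toward the wall, clear of the dial, to be sure.

Call:
arm_command([
  [[-0.006,-0.0425,0],0],
  [[-0.006,-0.0425,0],0],
  [[-0.006,-0.0425,0],0],
  [[-0.006,-0.0425,0.1],0],
  [[-0.006,-0.0425,0.2],0],
  [[-0.006,-0.0425,0.27],0],
  [[-0.006,-0.0425,0.285],0],
  [[-0.006,-0.0425,0.285],0],
], grip=1)

```text
time: 12.42
tcp_pos: [0.4944, -0.025, 0.0681]
tcp_rot: [-0.111, -3.14, 0.0]
contact_force: [-0.0, -0.2, 0.2]
finger_gap: 0.0002
grasp_force: 0.0
```

Call:
arm_command([
  [[0,0,0.01],0],
  [[0,0,0.02],0],
  [[0,0,0.03],0],
  [[0,0,0.035],0],
  [[0,0,0.035],0],
])

```text
time: 13.05
tcp_pos: [0.4942, -0.025, 0.0608]
tcp_rot: [-0.111, -3.139, 0.0]
contact_force: [-0.1, 0.2, -0.8]
finger_gap: 0.0005
grasp_force: 0.0
```

Call:
arm_command([
  [[0,0,0.004],0],
  [[0,0,0.008],0],
  [[0,0,0.008],0],
])

```text
time: 13.42
tcp_pos: [0.4945, -0.0249, 0.0601]
tcp_rot: [0.111, 3.139, 0.001]
contact_force: [-6.7, 1.3, 22.2]
finger_gap: 0.0003
grasp_force: 11.2
```

Contact with the rim at z = 0.0601, and no resistance from the slip above that, so it is home. Rise, and move over the dial's middle.

Call:
arm_command([
  [[0,0,-0.1],0],
  [[0,0,-0.3],0],
  [[0,0.2,-0.3],0],
  [[0,0.398,-0.3],0],
  [[0,0.398,-0.3],0],
  [[0,0.398,-0.3],0],
])

```text
time: 14.18
tcp_pos: [0.4998, 0.0539, 0.1192]
tcp_rot: [-0.111, -3.139, 0.001]
contact_force: [-0.4, -0.6, -0.5]
finger_gap: 0.0003
grasp_force: 0.0
```

```bash
python3 - <<'E'
from h import *
k=np.load('w8.npy',allow_pickle=True).item(); print('hole',plane(k,[[341.7,201.3]],.063))
rows([(.5005,.0545,.066,np.radians(85.93))])
c=snap('wrist'); cv2.imwrite('pics/w9.png',cv2.cvtColor(c['img'],cv2.COLOR_RGB2BGR))
E
```

```text
hole [[0.49991107 0.05515566 0.063     ]]
t 14.175 tcp [0.4998 0.0539 0.1192] yaw y 85.96 tilt 0.03 F [-0.4 -0.6 -0.5] gap 0.00033092252422083296 q7 1.44
[-0.0035  0.0033  0.2659] 0.0008
```

View pics/w9.png

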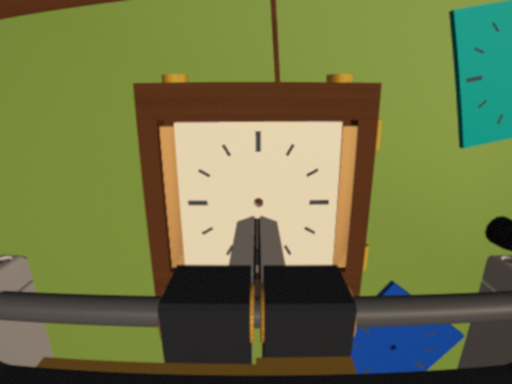

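Both slips sit level on either side of the dial; the closed fingertips are just over its middle (hole at 258,202). Pressing in small steps.

Call:
arm_command([
  [[0,0.005,0.1],0],
  [[0,0.005,0.2],0],
  [[0,0.005,0.25],0],
  [[0,0.005,0.27],0],
  [[0,0.005,0.275],0],
  [[0,0.005,0.275],0],
  [[0,0.005,0.275],0],
])

```text
time: 15.1
tcp_pos: [0.5002, 0.0555, 0.0647]
tcp_rot: [0.11, 3.139, 0.0]
contact_force: [0.1, -0.5, 0.9]
finger_gap: -0.0001
grasp_force: 0.0
```

Call:
arm_command([
  [[0,0,0.003],0],
  [[0,0,0.006],0],
  [[0,0,0.009],0],
  [[0,0,0.012],0],
  [[0,0,0.012],0],
  [[0,0,0.012],0],
])

```text
time: 15.85
tcp_pos: [0.5001, 0.0555, 0.0619]
tcp_rot: [0.111, 3.14, 0.0]
contact_force: [-1.0, 0.3, 4.1]
finger_gap: 0.0004
grasp_force: 2.3
```

Call:
arm_command([
  [[0,0,0.003],0],
  [[0,0,0.006],0],
  [[0,0,0.008],0],
  [[0,0,0.008],0],
  [[0,0,0.008],0],
])

```text
time: 16.48
tcp_pos: [0.5001, 0.0555, 0.0604]
tcp_rot: [0.111, 3.14, 0.0]
contact_force: [-1.4, 0.9, 8.5]
finger_gap: 0.0005
grasp_force: 4.1
```

Call:
arm_command([
  [[0,0,0.002],0],
  [[0,0,0.004],0],
  [[0,0,0.004],0],
  [[0,0,0.004],0],
  [[0,0,0.004],0],
])

```text
time: 17.1
tcp_pos: [0.5001, 0.0555, 0.0601]
tcp_rot: [0.111, 3.139, 0.001]
contact_force: [-4.6, 0.4, 20.4]
finger_gap: 0.0004
grasp_force: 10.1
```

```bash
python3 - <<'E'
from h import *
for _ in range(4): snap('side'); s=bot.sense(); print(s['contact_force'].round(1),s['tcp_pos'].round(4))
k=snap('scene')
if 10<s['contact_force'][2]<30: print(bot.hand_in())
E
```

```text
[-4.4  0.8 19. ] [0.5001 0.0555 0.0601]
[-5.5  0.4 20.4] [0.5001 0.0556 0.0601]
[-5.6 -0.3 20.8] [0.5001 0.0555 0.0601]
[-4.9  0.4 21. ] [0.5002 0.0555 0.0601]
the job is handed in; nothing more can be done
None
```

I handed in the job with the slip home in the wide gap and the dial held flush with the rim at about 20 N; the bystander tools were not touched, and the judge's verdict was not shown.

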